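# Set the stock tags of the parts bins

## Task

Set the flip tag in front of each of the four blue parts bins to match its stock: a heaped full bin gets its tag leaning back towards the bin with the disc face up, a nearly empty bin gets its tag tipped forward, away from the bin, with the bar face up. Push the wrong tags over on their hinges, lightly, with the fingertips. Leave the bins, the flange, the bottle and the screwdriver where they are.

Things in the scene. Friction and masses are not known exactly. Their poses are not given: they have to be found in the camera images.
- tag_1_saddle: Fixed folded-steel saddle that carries flip tag tag_1, in front of a bin; all four are alike, 105 mm apart. Origin: centre of its underside, on the stand's plate, 8 mm above the bench. Its x points to the bins, its y along the row. The hinge pin lies along y, 12 mm above the origin. A tag belongs to the bin straight behind it (along +x).
- tag_2_saddle: Saddle of tag_2, like tag_1_saddle. Each saddle has two upright rest lips, 56 mm wide, 19 mm before and behind the pin, their tops 29 mm above the origin, and hinge ears 17 mm high at y = +-32 mm.
- tag_3_saddle: Saddle of tag_3, like tag_1_saddle.
- tag_4_saddle: Saddle of tag_4, like tag_1_saddle.
- tag_1_edge (a point): Middle of tag_1's free edge. Each tag is a plain aluminium plate, 56 mm wide and 3 mm thick, that reaches 66 mm from the pin to the centre of its rolled free edge (a bead 6 mm thick). At rest the edge overhangs 45 mm before or behind the pin, 60 mm above the saddle's origin; upright it stands 78 mm above it.
- tag_2_edge (a point): Middle of tag_2's free edge; the tag is like tag_1.
- tag_3_edge (a point): Middle of tag_3's free edge; the tag is like tag_1.
- tag_4_edge (a point): Middle of tag_4's free edge; the tag is like tag_1.
- tag_1 (a joint): Hinge angle of tag_1, rad: 0 upright; +0.75 leaning back on the rear lip, towards its bin, so the face with the solid black disc (38 mm across) lies on top; -0.75 tipped forward on the front lip, away from the bin, so the face with the black bar (46 x 10 mm) lies on top.
- tag_2 (a joint): The same for tag_2. The hinges are free: a tag weighs 50 to 80 g, and about 1 N under or behind its overhanging free edge swings it up. A level push over the lips works, and so does following the edge up and over in its arc. Once about 0.15 rad past upright the tag falls over by itself.
- tag_3 (a joint): The same for tag_3.
- tag_4 (a joint): The same for tag_4.
- bin_a: Loose blue plastic parts bin, 150 (x, deep) x 95 (y) x 65 mm high, front lip 34 mm high; origin at the centre of its underside, on the plate; its front face is 75 mm towards -x from there, about 120 mm behind the hinge pin of its tag, and its x is that of the stand. Heaped FULL, of brass discs.
- bin_b: Same bin, nearly EMPTY: two steel pins on its floor.
- bin_c: Same bin, heaped FULL, of steel pins.
- bin_d: Same bin, nearly EMPTY: two brass discs on its floor.
- flange_mid (a point): Bystander: loose turned brass flange, 64 mm across and 22 mm high, on the bench before the stand; point half-way up its axis.
- oil_bottle_mid (a point): Bystander: loose white bottle with black cap, 42 mm across, 85 mm high, standing on the bench past the left end of the stand; point half-way up its axis.
- screwdriver: Bystander: loose screwdriver, about 170 mm long, lying on the bench past the right end of the stand (along its own x); origin under its middle.
Not all that is in view belongs to the job. What is shaped like the bin_a but pink is not meant.

How it is judged:
By the outcome, as a careful person would: the job done as asked, in the order asked, and still so for the second after the job is handed in, with the robot touching nothing.
It also fails if it takes over 64 s, if anything falls off the work surface, if the arm or the gripper's body presses on something with over 40 N, if the wrist force passes 120 N, or if a joint passes its speed limit or range.

## Robot

A 6-joint arm with a two-finger parallel gripper is mounted at the origin on the work surface. World frame = base frame: x ahead of the robot, y to its left, z up, the work surface at z = 0. Lengths are in m, angles in degrees, forces in N, time in s.
With the tool pointing down it reaches from about 0.375 to 0.975 m from the base axis. Payload 3.8 kg.
Tool frame: the origin (TCP) lies between the finger pads; the fingertips stand 17 mm ahead of it and the grasp point (between the pads) lies 2 mm behind it; z points along the fingers, y is the line along which they close (so a half turn about z gives the same grasp; the last joint's range is limited). The gripper opens to 88 mm and grips with 3 to 60 N. Pads are 18 mm wide; open, the fingers measure 123 mm over their backs; the gripper's body (75 mm by 187 mm) begins 45 mm behind the grasp point.
Start: joints at [73.574, 15.12, 91.902, -0, 72.978, -2.114], TCP at [0.167, 0.654, 0.256] pointing down, gripper open.
Joint ranges: [-150.88, 150.88], [-54.13, 125.18], [17.81, 147.31], [-75.09, 255.09], [0, 152.58], [-146.25, 146.25]. Speed limits (degrees/s): [147.25, 147.25, 180, 180, 180, 180].

## Interface

Orientations are given as a 3x3 rotation matrix whose columns are the frame's x, y, z axes.
In Python, from bench import manip gives the robot as it stands.
- The arm moves only by the tool step_arm, never from a script. Its argument "steps" is a list that holds one entry, the list of rows, each a list of 5 numbers: the finger opening in cm, from 0 to 8.81, then the shift along the world's x, y, z in cm, then the turn about the world's z in degrees. A call has 1 to 8 rows; each row is the pose to reach, as a shift and turn from the pose commanded when the call began; what a row does not reach only later rows make up. A row lasts 1/8 s, in which the tool goes at most 62.5 mm and 10.7 degrees, less where a joint would pass 70% of its speed; a pose out of reach is approached as far as the arm can. A call with a gripper value outside its range is refused whole. The fingers move at their own pace and stop on an object; "force" is the grip in N (left out, the last holds). Time passes only in rows, so rows that repeat a pose let the fingers close. It gives the time, the measured TCP pose, the force, the opening and the grip force at its end, in the units of the state.
- manip.sense(): the state, without advancing time (a new reading comes with each control period).
- manip.capture(name): name is "scene" or "top" or "wrist"; returns the picture (420x560x3 uint8, blue, green, red); there is no depth.
- manip.camera_model(name): a dict with "fovy" (degrees; the focal length in pixels is half the picture's height over the tangent of half this angle, whatever the lens; pixels are square), "cx", "cy" (the principal point, pixels), "rvec" (rotation vector, rad) and "tvec" (3), from world to camera coordinates, as OpenCV has them. Camera axes: x right, y down, z forward; pixel columns grow to the right and rows downward; lengths in m; the calibration is good to about 2 mm. A picture is of the moment at which its call begins: read the wrist's pose just before it. camera_model takes no time and is no camera call; for the wrist camera it gives the pose at the moment of the call.
- manip.job_done(): hands the job in; it is judged then, once.
The state is a dict: "time": time; "joints": joint angles; "dq": joint speeds; "joint_efforts": joint torques, N m; "position": TCP position; "ee_rot": TCP orientation; "contact_force": force on the tool from outside, world axes, zero at the start; "wrist_torque": the same for the moment, N m; "width": finger opening in m; "gripper_force": force on a finger pad.
Only numpy, scipy, OpenCV 4.12 (cv2) and the standard library are available. Lean on these libraries where they do the work, as an engineer would, in place of code of your own. Each camera call takes 0.05 s, during which the arm holds its last target. There are 200 camera calls.

## Working session

There is one attempt and no reset: what is moved stays moved. The work goes in short steps, Python scripts to look and compute and a tool call to move; the robot and the scene stay as the last step left them, time stands still between calls to the robot, and variables do not carry over. Pictures are saved under pics/ and viewed, at most 10 in all, crops included, and the job is handed in when it is done.

Besides the shell and the picture viewer there is one more tool, called after ">>>" as a command line: name --argument value ..., lists and objects as JSON in quotes. step_arm: Moves the arm, as the interface text tells. Its arguments: {"type":"object","properties":{"steps":{"type":"array","items":{"type":"array","items":{"type":"array","items":{"type":"number"}}}},"force":{"type":"number"}},"required":["steps"]}

```bash
mkdir -p pics; python3 - <<'E'
from bench import manip
import cv2
for n in ("scene","top"):
    cv2.imwrite(f"pics/{n}0.png",manip.capture(n))
    print(manip.camera_model(n))
s=manip.sense();print(s['time'],s['position'],s['ee_rot'])
E
```

```text
{'fovy': 46.600863121163954, 'cx': 286.1399000198506, 'cy': 223.40236492353472, 'rvec': array([ 2.17971105,  0.56661587, -0.24269478]), 'tvec': array([-0.53169272, -0.11109359,  1.36958385])}
{'fovy': 48.71837144049555, 'cx': 274.2603154821373, 'cy': 216.55213966149938, 'rvec': array([ 2.1215369 , -2.17324483,  0.10964267]), 'tvec': array([0.00983927, 0.60268199, 1.31213705])}
0.1 [0.16670163 0.65347553 0.25454582] [[-9.68968419e-01  2.47183941e-01 -5.50729344e-04]
 [ 2.47184546e-01  9.68966542e-01 -1.90803915e-03]
 [ 6.20016717e-05 -1.98496146e-03 -9.99998028e-01]]
```

View pics/scene0.png

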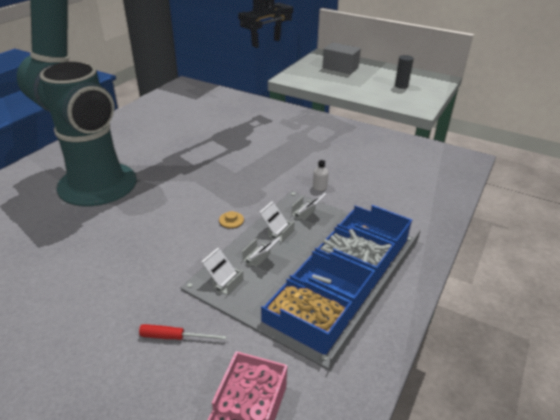

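View pics/top0.png

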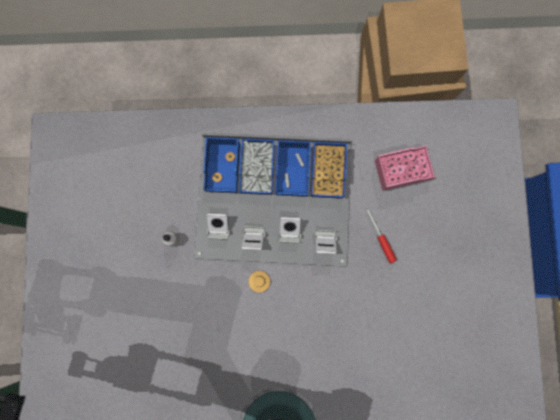

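The top view shows the bins from left to right as empty (two discs), full of pins, empty (two pins) and full of discs. Their tags read disc (218,224), bar (253,239), disc (290,228) and bar (326,243), so all four are wrong. I'll enlarge the picture to measure.

```bash
python3 - <<'E'
import cv2
a=cv2.imread("pics/top0.png")[130:270,190:360]
cv2.imwrite("pics/top_c.png",cv2.resize(a,None,fx=4.2,fy=4.2,interpolation=cv2.INTER_CUBIC))
E
```

```text
(no output)
```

View pics/top_c.png

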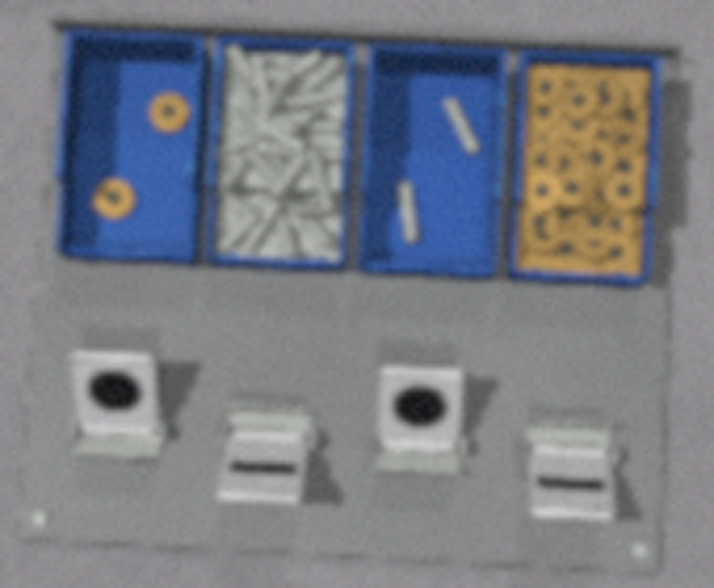

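The crop confirms it. The free edges in crop pixels are D (114,352), C (261,499), B (420,368) and A (571,517). Disc tags lean towards the bins and bar tags away from them.

```bash
cat > h.py <<'E'
from bench import manip
import cv2, numpy as np
def ray(n,uv,z,cm=None):
    c=cm or manip.camera_model(n); R=cv2.Rodrigues(np.array(c['rvec']))[0]
    f=210/np.tan(np.radians(c['fovy']/2)); d=R.T@np.array([(uv[0]-c['cx'])/f,(uv[1]-c['cy'])/f,1])
    o=-R.T@c['tvec']; return o+d*(z-o[2])/d[2]
E
python3 - <<'E'
from h import *
g=lambda p,z: ray("top",(190+(p[0]+.5)/4.2-.5,130+(p[1]+.5)/4.2-.5),z)
P=[g(p,.068)[:2] for p in [(114,352),(261,499),(420,368),(571,517)]]
print(np.round(P,4))
sg=[1,-1,1,-1]
# fit: edge_i = c + yaxis*k_i*.105 + xaxis*.047*s
from scipy.optimize import least_squares
def m(q):
    x=np.array([np.cos(q[2]),np.sin(q[2])]);y=np.array([-x[1],x[0]])
    return [q[:2]+y*.105*(1.5-i)+x*.048*sg[i] for i in range(4)]
r=least_squares(lambda q:(np.array(m(q))-P).ravel(),[.6,0,0])
q=r.x;print(q[:2],np.degrees(q[2]),np.round(r.fun*1000,1))
x=np.array([np.cos(q[2]),np.sin(q[2])]);y=np.array([-x[1],x[0]])
print("pins",np.round([q[:2]+y*.105*(1.5-i) for i in range(4)],4))
print("plate", g((38,519),.008),g((640,551),.008),"bins",g((127,262),.042),g((583,283),.042))
print("flange",ray("top",(259,281),.022),"bottle",ray("top",(168,239),.085))
E
```

```text
[[ 0.6121  0.1586]
 [ 0.5099  0.0602]
 [ 0.5958 -0.0489]
 [ 0.4929 -0.1471]]
[0.55270254 0.00571676] -4.328756732018235 [ 0.4  0.6 -1.1  1.4  0.8 -1.4  0.  -0.6]
pins [[ 0.5646  0.1628]
 [ 0.5567  0.0581]
 [ 0.5487 -0.0466]
 [ 0.5408 -0.1513]]
plate [0.5030115  0.22177567 0.008     ] [ 0.4707615  -0.19949129  0.008     ] bins [0.67859759 0.15278169 0.042     ] [ 0.65539086 -0.16349669  0.042     ]
flange [0.41781959 0.0440706  0.022     ] bottle [0.54100614 0.29371528 0.085     ]
```

>>> step_arm --steps '[[[0,10,-10,0,10],[0,47,-49.7,-5,10],[0,47,-49.7,-5,10],[0,47,-49.7,-5,10],[0,47,-49.7,-5,10],[0,47,-49.7,-5,10],[0,47,-49.7,-5,10],[0,47,-49.7,-5,10]]]' --force 10

```text
time: 1.1
position: [0.5107, 0.2904, 0.2202]
ee_rot: [[-0.997, 0.075, -0.0], [0.075, 0.997, -0.0], [0.0, -0.0, -1.0]]
contact_force: [0.1, 0.2, 0.4]
width: 0.0102
gripper_force: 0.0
```

>>> step_arm --steps '[[[0,11.5,-12,-2,0],[0,11.5,-12,-2,0],[0,11.5,-12,-2,0],[0,11.5,-12,-2,0],[0,11.5,-12,-2,0],[0,11.5,-12,-2,0]]]'

```text
time: 1.85
position: [0.6239, 0.1733, 0.2007]
ee_rot: [[-0.997, 0.074, -0.0], [0.074, 0.997, 0.0], [0.0, 0.0, -1.0]]
contact_force: [1.1, -0.5, -0.5]
width: 0.0005
gripper_force: 0.0
```

>>> step_arm --steps '[[[0,1.3,-1.6,0,0],[0,1.3,-1.6,-3,0],[0,1.3,-1.6,-6,0],[0,1.3,-1.6,-9,0],[0,1.3,-1.6,-11.5,0],[0,1.3,-1.6,-12.8,0],[0,1.3,-1.6,-12.8,0],[0,1.3,-1.6,-12.8,0]]]'

```text
time: 2.85
position: [0.6389, 0.1563, 0.0739]
ee_rot: [[-0.997, 0.075, 0.002], [0.075, 0.997, 0.0], [-0.002, 0.001, -1.0]]
contact_force: [-0.1, 0.2, -0.3]
width: 0.0001
gripper_force: 0.0
```

```bash
python3 - <<'E'
from h import *
a=np.hstack([cv2.resize(manip.capture("scene")[150:320,180:430],(500,340)),cv2.resize(manip.capture("wrist"),None,fx=.53,fy=.81)[:340]])
cv2.imwrite("pics/s1.png",a)
E
```

```text
(no output)
```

View pics/s1.png

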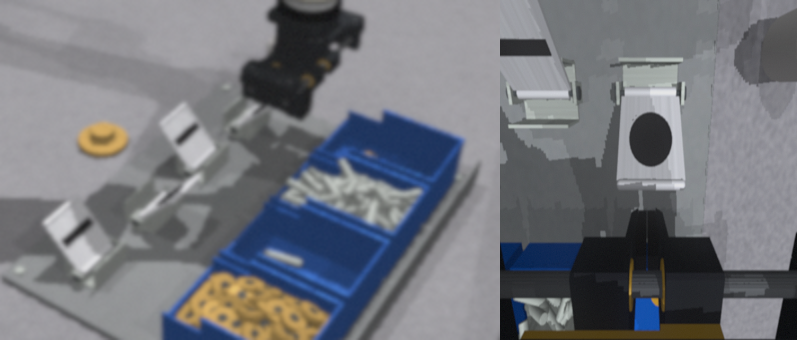

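The wrist view shows the closed fingers centred behind the free edge of tag D, clear of both bin and tag. I'll push towards -x.

>>> step_arm --steps '[[[0,-1.0,0.1,0,0],[0,-2,0.15,0,0],[0,-3,0.2,0,0],[0,-4,0.3,0,0],[0,-5,0.4,0,0],[0,-6,0.45,0,0],[0,-7,0.5,0,0],[0,-7.4,0.55,0,0]]]'

```text
time: 3.95
position: [0.5628, 0.1617, 0.0725]
ee_rot: [[-0.997, 0.075, -0.001], [0.075, 0.997, -0.0], [0.001, -0.0, -1.0]]
contact_force: [-0.9, 0.0, 0.7]
width: 0.0006
gripper_force: 0.0
```

>>> step_arm --steps '[[[0,-0.4,0,0,0],[0,-0.7,0,0,0],[0,-0.7,0,0,0],[0,-0.7,0,0,0]]]'

```text
time: 4.45
position: [0.557, 0.1617, 0.0727]
ee_rot: [[-0.997, 0.075, 0.0], [0.075, 0.997, 0.0], [-0.0, 0.0, -1.0]]
contact_force: [-0.2, -0.3, -0.4]
width: 0.0006
gripper_force: 0.0
```

>>> step_arm --steps '[[[0,0,0,4,0],[0,0,0,8,0],[0,-3.6,-4.9,8,0],[0,-7.2,-9.8,8,0],[0,-7.2,-9.8,6,0],[0,-7.2,-9.8,3,0],[0,-7.2,-9.8,0,0],[0,-7.2,-9.8,0,0]]]'

```text
time: 5.45
position: [0.4826, 0.0634, 0.0705]
ee_rot: [[-0.997, 0.075, -0.005], [0.075, 0.997, -0.0], [0.005, -0.001, -1.0]]
contact_force: [-0.3, -0.5, 0.6]
width: 0.0004
gripper_force: 0.0
```

```bash
python3 - <<'E'
from h import *
a=np.hstack([cv2.resize(manip.capture("scene")[150:320,180:430],(500,340)),cv2.resize(manip.capture("wrist"),None,fx=.53,fy=.81)[:340]])
cv2.imwrite("pics/s2.png",a)
E
```

```text
(no output)
```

View pics/s2.png

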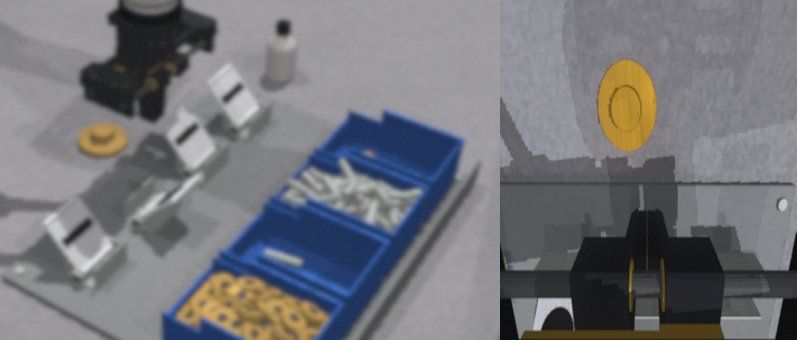

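Tag D now shows its bar at about (235,90). The finger stands in front of tag C and the flange is untouched. I'll push C towards +x.

>>> step_arm --steps '[[[0,1.0,-0.1,0,0],[0,2,-0.15,0,0],[0,3,-0.2,0,0],[0,4,-0.3,0,0],[0,5,-0.4,0,0],[0,6,-0.45,0,0],[0,7,-0.5,0,0],[0,7.6,-0.55,0,0]]]'

```text
time: 6.55
position: [0.5616, 0.0581, 0.0726]
ee_rot: [[-0.997, 0.075, 0.0], [0.075, 0.997, 0.0], [-0.0, 0.0, -1.0]]
contact_force: [0.0, 0.0, -0.4]
width: 0.0008
gripper_force: 0.0
```

>>> step_arm --steps '[[[0,0.4,0,0,0],[0,0.4,0,0,0],[0,0.4,0,0,0],[0,0.4,0,0,0]]]'

```text
time: 7.05
position: [0.5645, 0.0582, 0.0726]
ee_rot: [[-0.997, 0.075, -0.0], [0.075, 0.997, -0.0], [0.0, -0.0, -1.0]]
contact_force: [0.3, -0.3, -0.3]
width: 0.0001
gripper_force: 0.0
```

>>> step_arm --steps '[[[0,0,0,4,0],[0,0,0,8,0],[0,2.8,-5.5,8,0],[0,5.7,-11,8,0],[0,5.7,-11,8,0],[0,5.7,-11,5,0],[0,5.7,-11,1,0],[0,5.7,-11,0,0]]]'

```text
time: 8.05
position: [0.6185, -0.0506, 0.0694]
ee_rot: [[-0.997, 0.075, -0.007], [0.075, 0.997, 0.001], [0.007, 0.001, -1.0]]
contact_force: [0.2, 0.4, -0.4]
width: 0.0003
gripper_force: 0.0
```

>>> step_arm --steps '[[[0,-1.0,0.1,0,0],[0,-2,0.15,0,0],[0,-3,0.2,0,0],[0,-4,0.3,0,0],[0,-5,0.4,0,0],[0,-6,0.45,0,0],[0,-7,0.5,0,0],[0,-7.4,0.55,0,0]]]'

```text
time: 9.05
position: [0.5468, -0.0463, 0.0724]
ee_rot: [[-0.997, 0.075, -0.001], [0.075, 0.997, 0.0], [0.001, 0.0, -1.0]]
contact_force: [0.4, 0.3, 0.9]
width: 0.0009
gripper_force: 0.0
```

>>> step_arm --steps '[[[0,-0.4,0,0,0],[0,-0.6,0,0,0],[0,-0.6,0,0,0],[0,-0.6,0,0,0]]]'

```text
time: 9.55
position: [0.5421, -0.0464, 0.0727]
ee_rot: [[-0.997, 0.075, 0.0], [0.075, 0.997, -0.0], [-0.0, -0.0, -1.0]]
contact_force: [0.7, 0.4, -0.1]
width: 0.0005
gripper_force: 0.0
```

>>> step_arm --steps '[[[0,0,0,4,0],[0,0,0,8,0],[0,-3.6,-4.9,8,0],[0,-7.4,-9.9,8,0],[0,-7.4,-9.9,8,0],[0,-7.4,-9.9,4,0],[0,-7.4,-9.9,1,0],[0,-7.4,-9.9,0,0]]]'

```text
time: 10.55
position: [0.467, -0.1441, 0.0707]
ee_rot: [[-0.997, 0.075, -0.003], [0.075, 0.997, 0.002], [0.003, 0.001, -1.0]]
contact_force: [0.1, -0.7, -0.4]
width: 0.0003
gripper_force: 0.0
```

>>> step_arm --steps '[[[0,1.0,-0.1,0,0],[0,2,-0.15,0,0],[0,3,-0.2,0,0],[0,4,-0.3,0,0],[0,5,-0.4,0,0],[0,6,-0.45,0,0],[0,7,-0.5,0,0],[0,7.6,-0.55,0,0]]]'

```text
time: 11.55
position: [0.5446, -0.1509, 0.0726]
ee_rot: [[-0.997, 0.075, 0.0], [0.075, 0.997, -0.0], [-0.0, -0.0, -1.0]]
contact_force: [-0.4, -0.4, 0.0]
width: 0.0006
gripper_force: 0.0
```

>>> step_arm --steps '[[[0,0.4,0,0,0],[0,0.4,0,0,0],[0,0.4,0,0,0],[0,0.4,0,4,0],[0,0.4,0,8,0],[0,-5,0,14,0],[0,-10,0,18,0],[0,-14,0,20,0]]]'

```text
time: 12.55
position: [0.404, -0.1509, 0.2739]
ee_rot: [[-0.997, 0.075, 0.002], [0.075, 0.997, -0.001], [-0.002, -0.001, -1.0]]
contact_force: [-0.0, -0.8, 0.8]
width: 0.0004
gripper_force: 0.0
```

>>> step_arm --steps '[[[0,-2,-6,2,0],[0,-2,-12,2,0],[0,-2,-18,2,0],[0,-2,-18,2,0],[0,-2,-18,2,0]]]'

```text
time: 13.18
position: [0.3845, -0.3304, 0.2914]
ee_rot: [[-0.997, 0.076, -0.001], [0.076, 0.997, 0.001], [0.001, 0.001, -1.0]]
contact_force: [-0.4, 0.7, 0.9]
width: 0.0006
gripper_force: 0.0
```

```bash
python3 - <<'E'
from h import *
a=np.hstack([cv2.resize(manip.capture("top")[120:300,150:360],(420,360)),cv2.resize(manip.capture("scene")[140:340,130:430],(380,360))])
cv2.imwrite("pics/s3.png",a);print(manip.sense()['time'])
E
```

```text
13.275
```

View pics/s3.png

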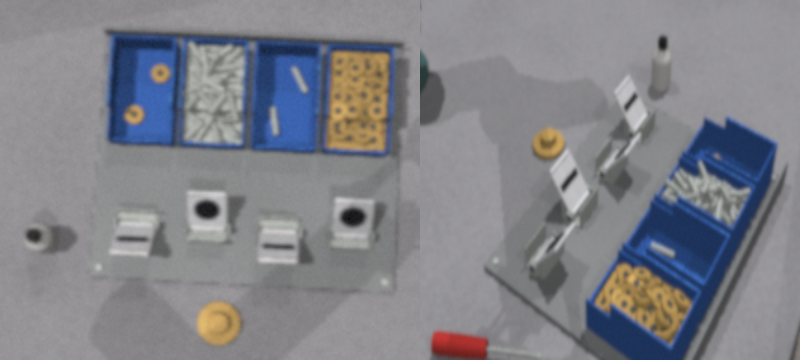

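The tags now read, left to right, bar (135,238), disc (207,210), bar (279,246) and disc (352,216). That matches empty, full, empty, full, and nothing else has moved.

```bash
python3 -c "
from bench import manip
print(manip.job_done())"
```

```text
the job is handed in; nothing more can be done
None
```

All four tags were wrong and have been flipped to match their bins (both full bins show the disc, both nearly empty bins show the bar), nothing else was moved, and the job was handed in at about 13 s of the 64 s allowed.

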